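File the top shade board in the half-open chart drawer

TASK

Take only the top hair-colour shade board (the mauve one) off the pile and put it away in the half-open upper drawer of the counter-top unit, lying flat, swatches up, in the empty lane beside the boards already there. The drawer comes out only part way, so slip the board in sloping, one end first under the unit's top, and tuck the other end down behind the drawer front. Then push the drawer fully shut without slamming it, leaving the rest of the pile, the bowl, the pump bottle and the mirror where they are.

Things in the scene. Friction and masses are not known exactly. Their poses are not given: they have to be found in the camera images.
- board_top: the top shade board of the pile: rigid white panel 180 (its x) x 60 (its y) x 10 (z) mm with five mauve swatches on its upper face, about 90 g; origin at the centre of its underside, z up through the upper face. Either end may go in first.
- board_mid: the next board down in the pile (blond swatches), same size and origin; the top board lies on it with its edges up to 5 mm and 0.05 rad out of line
- board_low: the bottom board of the pile (brown swatches), same size and origin; lies on a cork mat 240 x 100 x 6 mm fixed to the counter
- free_lane (a point): centre of the floor of the upper drawer's free lane (210 x 78 mm), moves with the drawer. x points into the drawer (front to back), y left, z up. Inner face of the drawer front at x = -105 mm, back wall at +105. The front is 14 mm thick, its top 48 mm above this floor; divider (left), side wall (right) and back wall are 34 mm high. The other lane, left, is full of boards.
- drawer_front (a point): middle of the top edge of the upper drawer's front, on its outer face (the side towards the robot), 144 mm above the counter; same axes as free_lane. The cream front is 210 mm wide (y), 60 mm high, 14 mm thick; a brass bar handle (100 mm long, 8 mm thick) stands 16 mm off the outer face, 38 mm below this edge.
- drawer (a joint): opening of the upper drawer in m: 0 is shut, 0.12 the stop; starts open 65 to 105 mm. It slides with about 3 N of friction and stays where it is left.
- unit: oak two-drawer counter-top unit, fixed, 260 (its x) x 216 (y) x 158 (z) mm; origin at the centre of its underside, x away from the drawer fronts. Its top, 12 mm thick, overhangs the drawer: front edge at x = -130 mm, underside 50 mm above the upper drawer's floor. With the drawer shut, the inner face of its front meets that edge. The lower drawer does not open.
- bowl: bystander: black tint bowl, 116 mm across, 55 mm high, origin at the centre of its underside, z up
- pump: bystander: white pump bottle with a black head, 68 mm across, 200 mm high, origin at the centre of its underside, z up
- mirror: bystander: round make-up mirror on a steel foot 110 mm across, 252 mm high, origin at the centre of its underside, z up
There are look-alikes about, which are no part of the job. Leave any blue or purple look-alike of the board_top alone.

How it is judged:
On the way, in this order (a step that is already met when the one before it is completed fails the run):
1. the top board is lifted clear of the pile (height (world z) of board_top above 0.06 m), for 0.1 s.
2. the board lies flat in the free lane while the drawer is still open (z of board_top in the frame of free_lane between -0.006 and 0.006 m and x of board_top in the frame of free_lane between -0.022 and 0.022 m and y of board_top in the frame of free_lane between -0.014 and 0.014 m and angle between board_top's own z axis and vertical below 0.06 rad and value of joint drawer above 0.03 m), for 0.1 s.
At the end, for the whole second after the job is handed in: The upper drawer is shut to within 4 mm; the mauve board lies flat, swatches up (within 6 mm of the lane floor, tilt under 0.06 rad) in the empty lane, at rest; the other two boards are within 25 mm of where they lay (value of joint drawer below 0.004 m and z of board_top in the frame of free_lane between -0.006 and 0.006 m and x of board_top in the frame of free_lane between -0.022 and 0.022 m and y of board_top in the frame of free_lane between -0.014 and 0.014 m and angle between board_top's own z axis and vertical below 0.06 rad and linear speed of board_top below 0.02 m/s and distance of each of board_mid, board_low from where it was at the start of the episode below 0.025 m); the robot touches nothing.
It fails at once if one of the lower boards of the pile is dragged or lifted away (distance of any of board_mid, board_low from where it was at the start of the episode above 0.025 m).
It fails at once if the bowl, the pump bottle or the mirror is shifted or tipped (distance of any of bowl, pump, mirror from where it was at the start of the episode above 0.03 m or angle between any of bowl, pump, mirror's own z axis and vertical above 0.35 rad).
It fails at once if the drawer is slammed (faster than 0.4 m/s) (velocity of joint drawer below -0.4 m/s).
It also fails if it takes over 70 s, if anything falls off the work surface, if the arm or the gripper's body presses on something with over 40 N, if the wrist force passes 120 N, or if a joint passes its speed limit or range.

ROBOT

A 6-joint arm with a two-finger parallel gripper is mounted at the origin on the work surface. World frame = base frame: x ahead of the robot, y to its left, z up, the work surface at z = 0. Lengths are in m, angles in rad, forces in N, time in s.
With the tool pointing down it reaches from about 0.25 to 0.725 m from the base axis. Payload 9.7 kg.
Tool frame: the origin (TCP) lies midway between the tips of the shut fingers; the grasp point (between the pads) lies grip_point_offset behind it (grip_point_offset is the distance from the TCP to the grasp point, in m); z points along the fingers, y is the line along which they close (so a half turn about z gives the same grasp; the last joint's range is limited). The gripper opens to 85 mm and grips with 20 to 120 N. Pads are 22 mm wide; open, the fingers measure 114 mm over their backs; the gripper's body (76 mm by 85 mm) begins 54 mm behind the grasp point. The pads swing forward as they close: fully open they stand 13 mm farther back than shut.
Start: joints at [0, 0.087, 0.176, 1.66, 0, 1.571], TCP at [0.55, -0, 0.231] pointing down, gripper open.
Joint ranges: [-3.13, 3.13], [-0.85, 1.81], [-1.15, 1.24], [-2.2, 2.28], [-1.44, 1.52], [-3.14, 3.14]. Speed limits (rad/s): [2.22, 2.22, 2.57, 3.14, 3.14, 3.14].

INTERFACE

Orientations are given as [roll, pitch, yaw] about the fixed x, y, z axes, in that order (R = Rz(yaw) Ry(pitch) Rx(roll)).
In Python, from cell import read_state, get_image, camera_params, job_done, grip_point_offset gives the robot as it stands.
- The arm moves only by the shell command python3 -m jog 'ROWS' [OPENING] [FORCE]. ROWS is text: rows parted by semicolons, each of 6 numbers parted by spaces: the shift along the tool's x, y, z in m, then the turn, a rotation vector about the tool's x, y, z in units of 5 degrees (1.0 is 5 degrees). A call has exactly 5 rows; each row is the pose to reach, as a shift and turn from the pose commanded when the call began, along the tool's axes at that moment; what a row does not reach only later rows make up. A row lasts 1/10 s, in which the tool goes at most 50 mm and 8.59 degrees, less where a joint would pass 70% of its speed; a pose out of reach is approached as far as the arm can. A call with a gripper value outside its range is refused whole. OPENING is the opening, from 0 (shut) to 1 (fully open), set as the call begins (- or left out, the last holds). The fingers move at their own pace and stop on an object; FORCE is the grip in N (left out, the last holds). Time passes only in rows, so rows that repeat a pose let the fingers close, or fill a call up. It gives the time, the measured TCP pose, the force, the opening and the grip force at its end, in the units of the state.
- read_state(): the state, without advancing time (a new reading comes with each control period).
- get_image(name): name is "scene" or "side" or "wrist"; returns the picture (420x560x3 uint8, red, green, blue); there is no depth.
- camera_params(name): a dict with "fovy" (degrees; the focal length in pixels is half the picture's height over the tangent of half this angle, whatever the lens; pixels are square), "cx", "cy" (the principal point, pixels), "T" (4x4, takes a point from camera to world coordinates); the wrist camera has in their place "T_tool_cam" (4x4, takes a point from camera to tool coordinates, whose origin is the TCP and whose axes are the flange's). Camera axes: x right, y up, looking along -z (the intrinsics and any distortion apply to the point x, -y, -z); pixel columns grow to the right and rows downward; lengths in m; the calibration is good to about 2 mm. A picture is of the moment at which its call begins: read the wrist's pose just before it. camera_params takes no time and is no camera call.
- job_done(): hands the job in; it is judged then, once.
The state is a dict: "time": time; "qpos": joint angles; "joint_velocities": joint speeds; "joint_efforts": joint torques, N m; "ee_pos": TCP position; "tcp_rot": TCP orientation; "force": force on the tool from outside, world axes, zero at the start; "wrist_torque": the same for the moment, N m; "width": finger opening in m; "finger_force": force on a finger pad.
Only numpy, scipy, OpenCV 4.12 (cv2) and the standard library are available. Lean on these libraries where they do the work, as an engineer would, in place of code of your own. Each camera call takes 0.05 s, during which the arm holds its last target. There are 200 camera calls.

## Working session

There is one attempt and no reset: what is moved stays moved. The work goes in short steps, Python scripts to look and compute and a shell command to move; the robot and the scene stay as the last step left them, time stands still between calls to the robot, and variables do not carry over. Pictures are saved under pics/ and viewed, at most 10 in all, crops included, and the job is handed in when it is done.

```bash
mkdir -p pics; python3 - <<'E'
from cell import *
import cv2,numpy as np
print(read_state(),grip_point_offset)
for n in("scene","side","wrist"):
    p=camera_params(n);print(n,{k:(np.round(v,4).tolist() if hasattr(v,'__len__') and not isinstance(v,str) else v) for k,v in p.items()})
    cv2.imwrite(f"pics/{n}0.png",cv2.cvtColor(get_image(n),cv2.COLOR_RGB2BGR))
E
```

```text
{'time': 0.0, 'qpos': array([ 3.88063101e-05,  8.74739239e-02,  1.75127362e-01,  1.65980404e+00,
       -8.87893173e-06,  1.57080549e+00]), 'joint_velocities': array([3.72865918e-04, 5.39936668e-04, 6.66137728e-04, 8.75178752e-05,
       1.30557665e-04, 4.47010971e-04]), 'joint_efforts': array([ 7.68234549e-04, -5.20392072e+01,  4.64802504e+01,  1.63646933e-02,
        2.23589603e-05, -6.77332673e-05]), 'ee_pos': array([5.49767593e-01, 1.88039561e-05, 2.30571984e-01]), 'tcp_rot': array([-3.14023838e+00,  8.89133371e-06,  1.57082598e+00]), 'force': array([-0.07855019, -0.51667163, -0.00499916]), 'wrist_torque': array([0.01369758, 0.02539478, 0.0212346 ]), 'finger_force': 0.0, 'width': 0.0857405330848533} 0.0187
scene {'fovy': 51.79795802888064, 'cx': 281.7883626018471, 'cy': 205.35275098818053, 'T': [[0.4885, -0.5903, 0.6426, 1.4709], [0.8725, 0.3391, -0.3517, -0.6124], [-0.0104, 0.7325, 0.6807, 1.0607], [0.0, 0.0, 0.0, 1.0]]}
side {'fovy': 50.99221992153234, 'cx': 281.6034994585801, 'cy': 202.10464272187625, 'T': [[0.9589, 0.2181, -0.1817, 0.3911], [-0.2837, 0.7136, -0.6406, -0.7952], [-0.0101, 0.6658, 0.7461, 0.9453], [0.0, 0.0, 0.0, 1.0]]}
wrist {'fovy': 63.39494945781156, 'cx': 284.3589043485097, 'cy': 206.5718949435245, 'T_tool_cam': [[0.0007, 0.9452, 0.3266, 0.0833], [1.0, -0.0008, 0.0002, 0.0008], [0.0004, 0.3266, -0.9452, -0.143], [0.0, 0.0, 0.0, 1.0]]}
```

View pics/scene0.png

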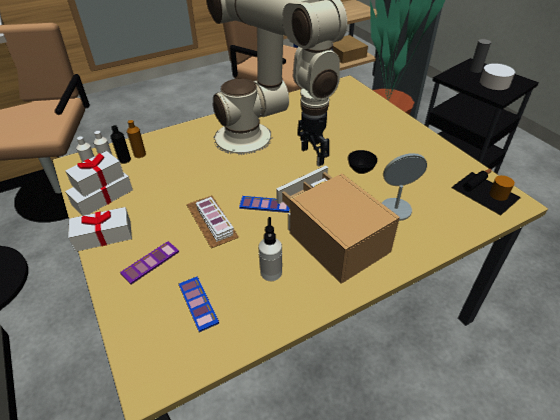

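View pics/side0.png

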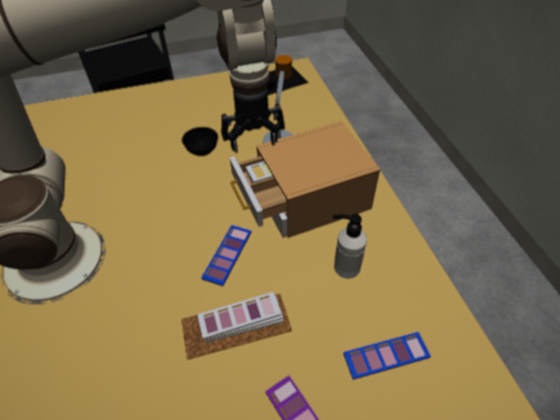

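The side view shows the pile on its cork mat at about (240,317). The look-alikes are blue boards at (227,255) and (387,355) and a purple one at (295,405). The mauve, white-panelled board on the cork at (240,317) fits the description. I'll enlarge it and the unit.

```bash
python3 - <<'E'
import cv2
s=cv2.imread("pics/side0.png")
cv2.imwrite("pics/pile.png",cv2.resize(s[280:360,175:305],None,fx=6,fy=6,interpolation=cv2.INTER_CUBIC))
cv2.imwrite("pics/unit.png",cv2.resize(s[120:240,225:385],None,fx=5,fy=5,interpolation=cv2.INTER_CUBIC))
E
```

```text
(no output)
```

View pics/pile.png

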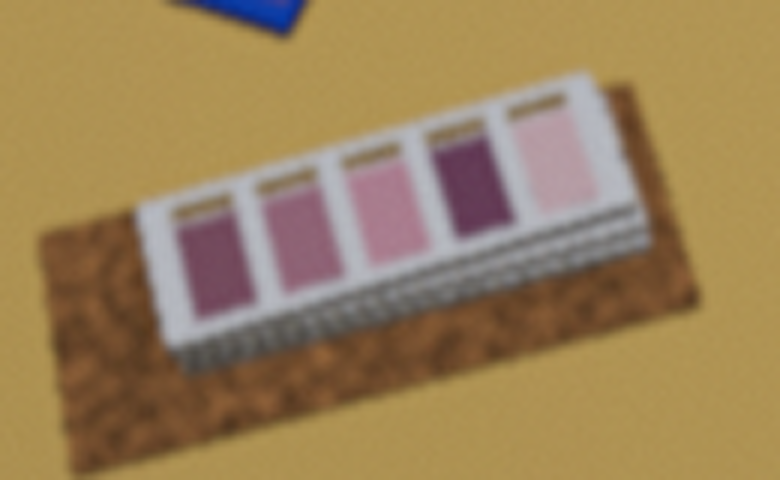

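View pics/unit.png

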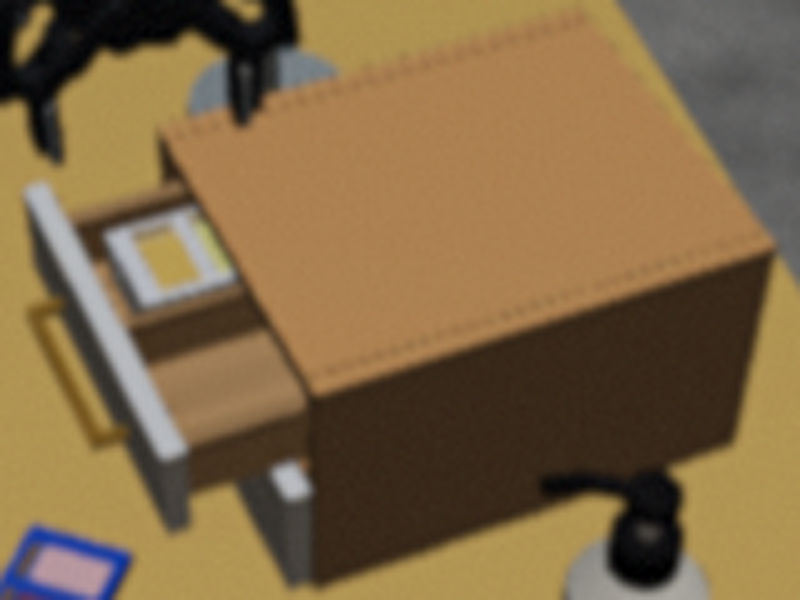

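The crops confirm it. The pile's top board is white with mauve swatches, with crop corners (138,203), (592,72), (638,205) and (170,345). The unit top's corners are (165,130), (313,392) and (773,245), and the drawer front's top edge runs from (28,190) to (160,455). The free lane is the right one, near (225,390).

```bash
cat > h.py <<'E'
from cell import *
import numpy as np
from scipy.spatial.transform import Rotation as R
def ray(n,u,v,T=None):
    p=camera_params(n); T=np.array(p["T"]) if T is None else T
    f=210/np.tan(np.radians(p["fovy"])/2)
    d=T[:3,:3]@np.array([(u-p["cx"])/f,-(v-p["cy"])/f,-1]); return T[:3,3],d
def onz(n,u,v,z,T=None):
    o,d=ray(n,u,v,T); return o+d*(z-o[2])/d[2]
def toolT():
    s=read_state(); T=np.eye(4); T[:3,:3]=R.from_euler('xyz',s["tcp_rot"]).as_matrix(); T[:3,3]=s["ee_pos"]; return T
def wristT(): return toolT()@np.array(camera_params("wrist")["T_tool_cam"])
def proj(n,P,T=None):
    p=camera_params(n); T=np.array(p["T"]) if T is None else T
    f=210/np.tan(np.radians(p["fovy"])/2)
    c=(np.asarray(P)-T[:3,3])@T[:3,:3]; return np.c_[p["cx"]-f*c[:,0]/c[:,2],p["cy"]+f*c[:,1]/c[:,2]]
E
python3 - <<'E'
from h import *
np.set_printoptions(precision=4,suppress=True)
def side(l,ox,oy,k,z): return np.array([onz("side",ox+u/k,oy+v/k,z)[:2] for u,v in l])
b=side([(138,203),(592,72),(638,205),(170,345)],175,280,6,.036)
print("board",b,b.mean(0),"L",np.linalg.norm(b[1]-b[0]),np.linalg.norm(b[2]-b[3]),"W",np.linalg.norm(b[3]-b[0]),np.linalg.norm(b[2]-b[1]))
d=b[1]-b[0]+b[2]-b[3];print("yaw",np.arctan2(d[1],d[0]))
u=side([(165,130),(313,392),(773,245)],225,120,5,.158)
print("unit",u,np.linalg.norm(u[1]-u[0]),np.linalg.norm(u[2]-u[1]))
e=u[2]-u[1];f=u[0]-u[1];print("yaws",np.arctan2(e[1],e[0]),np.arctan2(f[1],f[0])-np.pi/2,"front mid",(u[0]+u[1])/2)
o=side([(28,190),(160,455),(45,182),(185,450)],225,120,5,.144);print("front outerL,outerR,innerL,innerR",o,np.linalg.norm(o[0]-o[1]),"yaw",np.arctan2(*(o[0]-o[1])[::-1])-np.pi/2)
yw=np.arctan2(e[1],e[0]);print("opening",((u[0]+u[1])/2-(o[0]+o[1])/2)@[np.cos(yw),np.sin(yw)]-.014)
E
```

```text
board [[ 0.3356 -0.2839]
 [ 0.5147 -0.2796]
 [ 0.5158 -0.3391]
 [ 0.3376 -0.3433]] [ 0.4259 -0.3115] L 0.17912996100597248 0.17825923276180913 W 0.05941254614882096 0.059564282403555546
yaw 0.02381176813499945
unit [[ 0.5794  0.0945]
 [ 0.6    -0.112 ]
 [ 0.855  -0.0837]] 0.20754065604045513 0.2565168282278204
yaws 0.11057681253382737 0.09940110601979057 front mid [ 0.5897 -0.0087]
front outerL,outerR,innerL,innerR [[ 0.5003  0.0849]
 [ 0.5217 -0.1174]
 [ 0.5104  0.0884]
 [ 0.534  -0.1178]] 0.20336251161643532 yaw 0.10515970229303018
opening 0.06508617945365991
```

Sizes agree: the board is 179 x 59 mm against 180 x 60, and the opening comes out near 65 mm. Next I'll move toward the pile, turning the tool so that it closes across the board.

```bash
python3 -m jog '-.04 -.02 0 0 0 1.6; -.08 -.05 0 0 0 3.2; -.12 -.08 0 0 0 4.8; -.16 -.11 0 0 0 6.4; -.2 -.15 0 0 0 8'; python3 -c "
from h import *
s=read_state();print(s['qpos'],s['ee_pos'],s['tcp_rot'])"
```

```text
time: 0.65
ee_pos: [0.4034, -0.1967, 0.2309]
tcp_rot: [-3.141, 0.0, 0.867]
force: [0.0, -0.3, -0.1]
width: 0.0858
finger_force: 0.0
[-4.53560850e-01 -1.53473972e-01 -5.86691493e-02  1.66576661e+00
 -1.38756814e-04  1.82081878e+00] [ 0.40336997 -0.19666846  0.23091113] [-3.14146667e+00  1.75381350e-04  8.67213048e-01]
```

```bash
python3 -m jog '-.03 .01 0 0 0 1.6; -.06 .02 0 0 0 3.2; -.09 .03 0 0 0 4.8; -.114 .04 0 0 0 6.4; -.114 .04 0 0 0 8' && python3 -m jog '0 0 0 0 0 1.66; 0 0 0 0 0 1.66; 0 0 0 0 0 1.66;0 0 0 0 0 1.66;0 0 0 0 0 1.66' && python3 - <<'E'
from h import *
import cv2
T=wristT();print(read_state()['qpos']);np.save("pics/Tw1.npy",T)
cv2.imwrite("pics/w1.png",cv2.cvtColor(get_image("wrist"),cv2.COLOR_RGB2BGR))
E
```

```text
time: 1.15
ee_pos: [0.3609, -0.3107, 0.2307]
tcp_rot: [-3.142, 0.001, 0.166]
force: [-0.1, 1.1, 0.1]
width: 0.085
finger_force: 0.0
time: 1.65
ee_pos: [0.3621, -0.3082, 0.2313]
tcp_rot: [3.142, -0.0, 0.032]
force: [-0.0, 0.9, 0.5]
width: 0.0854
finger_force: 0.0
[-7.05170220e-01 -9.05942239e-02 -1.28890575e-03  1.66006102e+00
 -7.70562136e-06  2.40435592e+00]
```

View pics/w1.png

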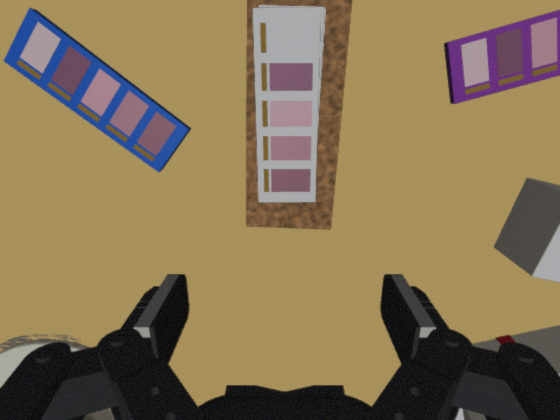

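The wrist view shows the top board with corners at about (259,203), (314,203), (325,8) and (253,8). The nearer end is the robot side, the blue look-alike is at upper left and the purple one at upper right.

```bash
python3 - <<'E'
from h import *
T=np.load("pics/Tw1.npy");np.set_printoptions(precision=4,suppress=True)
b=np.array([onz("wrist",u,v,.036,T) for u,v in [(259,203),(314.5,203),(325,8),(253,8)]])[:,:2]
print(b,b.mean(0),np.linalg.norm(b[3]-b[0]),np.linalg.norm(b[2]-b[1]),np.linalg.norm(b[1]-b[0]))
d=b[3]-b[0]+b[2]-b[1];print("yaw",np.arctan2(d[1],d[0]))
near=(b[0]+b[1])/2;yaw=np.arctan2(d[1],d[0])
s=read_state();t=toolT();print(s['ee_pos'],s['tcp_rot'])
g=near+.024*np.array([np.cos(yaw),np.sin(yaw)])
print("grip",g,"shift in tool",t[:3,:3].T@(np.r_[g,.0285]-t[:3,3]))
# sized-board projection check
E
```

```text
[[ 0.3333 -0.2836]
 [ 0.3352 -0.3418]
 [ 0.5153 -0.3399]
 [ 0.5132 -0.2769]] [ 0.4242 -0.3106] 0.1800586800288399 0.18010966430092404 0.058213809751868864
yaw 0.024150538660862877
[ 0.3621 -0.3082  0.2313] [ 3.1416 -0.      0.0316]
grip [ 0.3582 -0.3122] shift in tool [-0.004   0.0038  0.2028]
```

```bash
python3 -m jog '-.004 .004 .04 0 0 .09; -.004 .004 .08 0 0 .09; -.004 .004 .12 0 0 .09; -.004 .004 .15 0 0 .09; -.004 .004 .17 0 0 .09' 1 40 && python3 -m jog '0 0 .01 0 0 0; 0 0 .02 0 0 0; 0 0 .03 0 0 0; 0 0 .039 0 0 0; 0 0 .039 0 0 0'
```

```text
time: 2.2
ee_pos: [0.3573, -0.3117, 0.0588]
tcp_rot: [-3.14, 0.002, 0.023]
force: [0.3, -0.4, -0.7]
width: 0.085
finger_force: 0.0
time: 2.7
ee_pos: [0.3578, -0.3122, 0.0214]
tcp_rot: [-3.141, 0.001, 0.022]
force: [-0.6, 0.2, 0.1]
width: 0.0853
finger_force: 0.0
```

```bash
python3 -m jog '0 0 0 0 0 0;0 0 0 0 0 0;0 0 0 0 0 0;0 0 0 0 0 0;0 0 0 0 0 0' .6 40 && python3 -m jog '0 0 0 0 0 0;0 0 0 0 0 0;0 0 0 0 0 0;0 0 0 0 0 0;0 0 0 0 0 0' 0 40 && python3 -m jog '0 0 -.003 0 0 0;0 0 -.006 0 0 0;0 0 -.009 0 0 0;0 0 -.012 0 0 0;0 0 -.015 0 0 0' && python3 - <<'E'
from h import *
import cv2
w=cv2.cvtColor(get_image("wrist"),cv2.COLOR_RGB2BGR);s=cv2.cvtColor(get_image("side"),cv2.COLOR_RGB2BGR)
cv2.imwrite("pics/g1.png",np.vstack([cv2.resize(s[260:370,140:330],(570,330)),cv2.resize(w[:,100:460],(308,260))[:,:].copy() if 0 else np.pad(cv2.resize(w,(347,260)),((0,0),(0,223),(0,0)))]))
E
```

```text
time: 3.2
ee_pos: [0.3586, -0.313, 0.0234]
tcp_rot: [3.14, -0.001, 0.022]
force: [-0.8, 0.4, 6.3]
width: 0.059
finger_force: 43.4
time: 3.7
ee_pos: [0.3586, -0.3129, 0.0233]
tcp_rot: [3.14, -0.001, 0.022]
force: [-0.8, 0.2, 6.2]
width: 0.0581
finger_force: 43.4
time: 4.2
ee_pos: [0.3581, -0.3125, 0.0375]
tcp_rot: [-3.142, 0.0, 0.022]
force: [0.1, -0.2, -1.8]
width: 0.0589
finger_force: 42.8
```

View pics/g1.png

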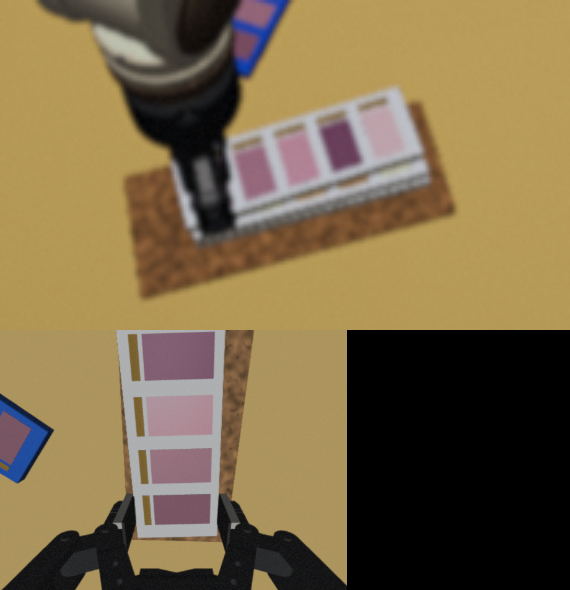

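The grasp holds: the mauve board has lifted off alone, and the blond board stays under it in the side tile. I'll lift it and move toward the drawer at height, then measure the unit with a better fit.

```bash
python3 -m jog '0 0 -.04 0 0 0;0 0 -.08 0 0 0;0 0 -.12 0 0 0;0 0 -.16 0 0 0;0 0 -.2 0 0 0' && python3 -m jog '0 0 -.02 0 0 0;0 0 -.02 0 0 0;0 0 -.02 0 0 0;0 0 -.02 0 0 0;0 0 -.02 0 0 0' && python3 - <<'E'
from h import *
import cv2
s=cv2.cvtColor(get_image("side"),cv2.COLOR_RGB2BGR);c=cv2.cvtColor(get_image("scene"),cv2.COLOR_RGB2BGR)
cv2.imwrite("pics/side2.png",s)
a=cv2.resize(s[145:245,225:325],(500,500),interpolation=cv2.INTER_CUBIC)
b=cv2.resize(c[155:280,270:345],(300,500),interpolation=cv2.INTER_CUBIC)
cv2.imwrite("pics/u2.png",np.hstack([a,b]))
E
```

```text
time: 4.8
ee_pos: [0.3579, -0.3123, 0.2389]
tcp_rot: [3.141, -0.0, 0.022]
force: [0.7, -0.1, -0.5]
width: 0.0587
finger_force: 43.8
time: 5.3
ee_pos: [0.3578, -0.3122, 0.2559]
tcp_rot: [-3.14, 0.002, 0.022]
force: [-0.6, 0.4, -0.8]
width: 0.0585
finger_force: 43.8
```

View pics/u2.png

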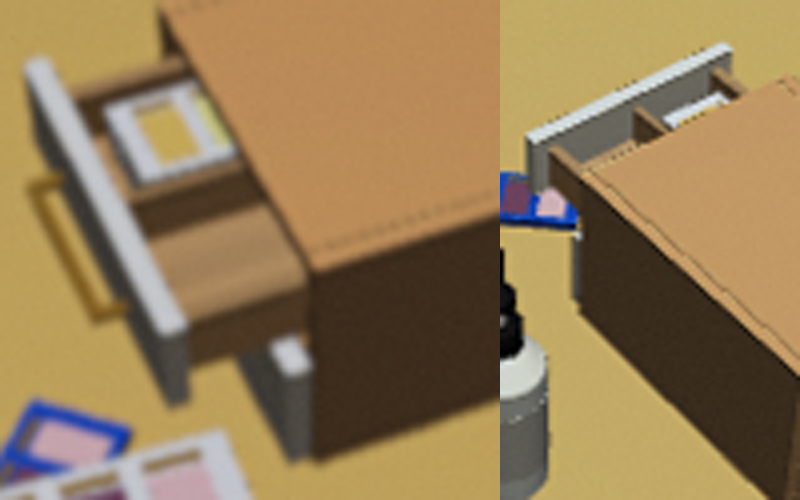

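The left tile shows the unit top corners at (162,10) and (313,270) and the front top edge from (26,65) to (160,333). The divider's right top edge runs (133,205) to (243,170), and the right wall's top edge (187,318) to (305,283). The right tile confirms them from behind: front (527,137) to (730,45), unit corner (583,170).

```bash
python3 - <<'E'
from h import *
from scipy.optimize import least_squares
np.set_printoptions(precision=4,suppress=True)
S=lambda u,v:(225+u/5,145+v/5); C=lambda u,v:(270+(u-500)/4,155+v/4)
# unit-frame points: (x,y,z), f=True moves with drawer (x rel. to front inner face at unit edge -0.13)
obs=[("side",S(162,10),(-.13,.108,.158),0),("side",S(313,270),(-.13,-.108,.158),0),
("side",(225+773/5,120+245/5),(.13,-.108,.158),0),
("side",S(26,65),(-.144,.105,.144),1),("side",S(45,58),(-.13,.105,.144),1),("side",S(160,333),(-.144,-.105,.144),1),("side",S(187,325),(-.13,-.105,.144),1),
("scene",C(527,137),(-.144,-.105,.144),1),("scene",C(732,52),(-.13,.105,.144),1),("scene",C(583,170),(-.13,-.108,.158),0)]
def pts(p):
    c,s=np.cos(p[2]),np.sin(p[2]);out=[]
    for n,px,q,f in obs:
        x=q[0]-f*p[3];out.append([p[0]+c*x-s*q[1],p[1]+s*x+c*q[1],q[2]])
    return out
def res(p): return np.concatenate([proj(o[0],[P])[0]-o[1] for o,P in zip(obs,pts(p))])
r=least_squares(res,[.72,0,.105,.07],loss='soft_l1');print(r.x);print(res(r.x).reshape(-1,2))
x,y,w,d=r.x;Rm=np.array([[np.cos(w),np.sin(w)],[-np.sin(w),np.cos(w)]])
for nm,px,n in [("divF",S(133,205),"side"),("divB",S(243,170),"side"),("wallF",S(187,318),"side"),("wallB",S(305,283),"side"),("divS",C(638,108),"scene"),("wallS",C(552,149),"scene"),("leftS",C(713,70),"scene")]:
    print(nm,Rm@(onz(n,*px,.130)[:2]-[x,y]))
E
```

```text
[0.7168 0.0083 0.1107 0.0635]
[[-1.3534 -2.2998]
 [-0.0165 -0.1384]
 [ 1.2387  0.0259]
 [-0.4788 -1.0736]
 [ 0.6584 -1.0741]
 [ 0.3596 -0.1566]
 [ 0.409  -0.3097]
 [-2.153  -1.0931]
 [-0.981  -1.2506]
 [-2.8303  0.673 ]]
divF [-0.1871 -0.0072]
divB [-0.1257 -0.0062]
wallF [-0.1894 -0.0898]
wallB [-0.1272 -0.0916]
divS [-0.1878  0.0031]
wallS [-0.188  -0.0855]
leftS [-0.1899  0.0862]
```

```bash
python3 -m jog '.007 -.047 0 0 0 -.2;.014 -.094 0 0 0 -.4;.021 -.141 0 0 0 -.6;.028 -.188 0 0 0 -.8;.037 -.235 0 0 0 -1' && python3 -m jog '0 -.004 0 0 -.8 0;0 -.004 0 0 -1.6 0;0 -.004 0 0 -2.4 0;0 -.004 0 0 -3.2 0;0 -.004 0 0 -4 0' && python3 -m jog '0 0 0 0 0 0;0 0 0 0 0 0;0 0 0 0 0 0;0 0 0 0 0 0;0 0 0 0 0 0' && python3 - <<'E'
from h import *
import cv2
T=wristT();np.save("pics/Tw3.npy",T);np.save("pics/Tt3.npy",toolT());print(read_state()['qpos'])
w=cv2.cvtColor(get_image("wrist"),cv2.COLOR_RGB2BGR);cv2.imwrite("pics/w3.png",w)
E
```

```text
time: 5.9
ee_pos: [0.3895, -0.075, 0.2571]
tcp_rot: [3.142, -0.0, 0.109]
force: [2.1, 0.4, -1.4]
width: 0.0588
finger_force: 43.8
time: 6.4
ee_pos: [0.3896, -0.0727, 0.2571]
tcp_rot: [3.142, 0.352, 0.109]
force: [0.5, 0.2, -0.9]
width: 0.0585
finger_force: 43.9
time: 6.9
ee_pos: [0.3893, -0.0729, 0.2579]
tcp_rot: [3.141, 0.347, 0.109]
force: [0.2, 0.3, -0.8]
width: 0.0587
finger_force: 43.9
[-0.12746793  0.05730007  0.14730132  1.99899567 -0.08003349  2.91905545]
```

View pics/w3.png

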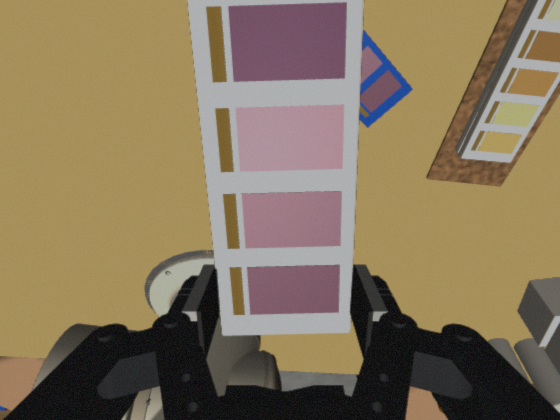

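The wrist view shows only the held board, with its near end from (223,334) to (350,332). The drawer is out of view, so I'll check the board's pose in the hand against a projection and take the drawer from the calibrated side and scene images.

```bash
python3 - <<'E'
from h import *
from scipy.optimize import least_squares
np.set_printoptions(precision=4,suppress=True)
Tc=np.array(camera_params("wrist")["T_tool_cam"])
# board in tool: x0 near end, y0, yaw, z of top at near end, pitch (slope of z along x)
def P(p,s,e): 
    x0,y0,w,z0,a=p; return np.array([x0+s*np.cos(w)*np.cos(a)-e*np.sin(w), y0+s*np.sin(w)+e*np.cos(w), z0+s*np.sin(a)])
obsn=[(223,334),(350,332)]
def lx(p,e,v): # col of edge at row v
    A=proj("wrist",[P(p,0.02,e),P(p,.12,e)],Tc);t=(v-A[0,1])/(A[1,1]-A[0,1]);return A[0,0]+t*(A[1,0]-A[0,0])
# tool y is to the right in image? use e=-.03/.03 by test
p0=np.array([-.024,0,0,-.0127,0]);print(proj("wrist",[P(p0,0,-.03),P(p0,0,.03)],Tc),[lx(p0,e,v) for e in(-.03,.03) for v in(0,200)])
def res(p):
    n=proj("wrist",[P(p,0,-.03),P(p,0,.03)],Tc)-obsn
    return np.r_[n.ravel(),lx(p,-.03,0)-190,lx(p,.03,0)-360,(p[3]+.0127)/.001]
r=least_squares(res,p0);print(r.x,res(r.x))
E
```

```text
[[217.7612 335.2007]
 [346.1602 335.2257]] [np.float64(191.89545662711703), np.float64(207.32843051278172), np.float64(370.6485702215873), np.float64(356.0384684821827)]
[-0.0232  0.002  -0.0309 -0.0121  0.045 ] [-0.6641  0.6664  0.4498 -0.5713  0.0739  0.0863  0.5672]
```

```bash
python3 -m jog '.01 0 -.004 0 1.6 0;.02 0 -.008 0 3.2 0;.03 0 -.012 0 4.8 0;.04 0 -.015 0 6.4 0;.047 0 -.017 0 8 0' && python3 -m jog '0 0 0 0 0 0;0 0 0 0 0 0;0 0 0 0 0 0;0 0 0 0 0 0;0 0 0 0 0 0' && python3 - <<'E'
from h import *
import cv2
w3=cv2.imread("pics/w3.png");h=cv2.cvtColor(w3,cv2.COLOR_BGR2HSV)
for v in (20,90,180,255):
    r=(h[v,:,1]<40)&(h[v,:,2]>130);i=np.where(r)[0];i=i[(i>150)&(i<400)];print(v,i.min(),i.max())
T=wristT();np.save("pics/Tw4.npy",T);print(read_state()['qpos'])
w=cv2.cvtColor(get_image("wrist"),cv2.COLOR_RGB2BGR);cv2.imwrite("pics/w4.png",w)
E
```

```text
time: 7.45
ee_pos: [0.4398, -0.0673, 0.2584]
tcp_rot: [3.14, -0.357, 0.11]
force: [-0.7, 0.1, -0.9]
width: 0.0584
finger_force: 43.9
time: 7.95
ee_pos: [0.4399, -0.0674, 0.2568]
tcp_rot: [-3.141, -0.347, 0.109]
force: [-0.2, -0.5, -1.1]
width: 0.0585
finger_force: 43.9
20 190 362
90 197 359
180 206 355
255 214 352
[-0.22331779 -0.48933339 -0.30485799  1.42654464  0.11163763  2.82744563]
```

View pics/w4.png

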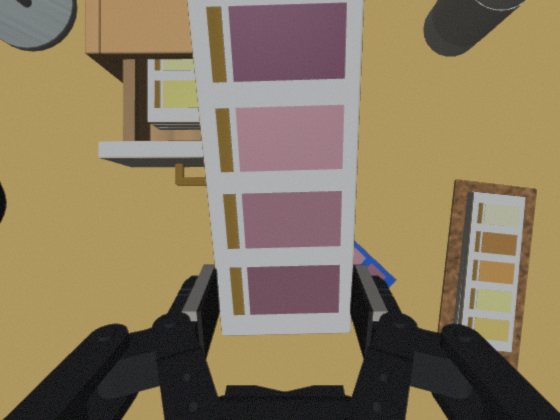

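The wrist view shows the left part of the drawer: front top edge from (100,158) outer and (103,142) inner to about (205,142), unit front-left corner at (88,54), and left wall top between columns 125 and 137. The lower boards lie undisturbed on the right.

```bash
python3 - <<'E'
from h import *
np.set_printoptions(precision=4,suppress=True)
T=np.load("pics/Tw4.npy")
g=lambda u,v,z:onz("wrist",u,v,z,T)[:2]
A=dict(outL=g(100,158,.144),inL=g(103,142,.144),outM=g(204,159,.144),inM=g(204,142,.144),FL=g(88,54,.158),FM=g(190,54,.158),wallout=g(125,135,.130),wallin=g(137,135,.130))
for k,v in A.items():print(k,v)
for w in (.105,):
  Rm=np.array([[np.cos(w),np.sin(w)],[-np.sin(w),np.cos(w)]])
  for nm,v in A.items():print(nm,Rm@v)
  print("sidefit", Rm@np.array([.7168,.0083]))
d=A['outL']-A['outM'];print(np.arctan2(d[1],d[0])-np.pi/2)
d=A['FL']-A['FM'];print(np.arctan2(d[1],d[0])-np.pi/2)
E
```

```text
outL [0.4979 0.0889]
inL [0.5111 0.088 ]
outM [0.5064 0.0047]
inM [0.5201 0.0063]
FL [0.5757 0.0998]
FM [0.5844 0.0212]
wallout [0.5211 0.0777]
wallin [0.5223 0.0675]
outL [0.5044 0.0362]
inL [0.5175 0.0339]
outM [ 0.5041 -0.0484]
inM [ 0.5179 -0.0483]
FL [0.583  0.0389]
FM [ 0.5834 -0.0402]
wallout [0.5264 0.0227]
wallin [0.5265 0.0124]
sidefit [ 0.7137 -0.0669]
0.10050655135894138
0.1100450009467433
```

The wrist, side and scene measurements agree on the lane centre at about (0.631, -0.046), yaw 0.105, opening 65 mm. The board sits in the hand with +0.03 rad yaw and about 0.04 rad droop. Next I'll tilt it to the entry slope.

```bash
cat > way.py <<'E'
from h import *
def way(xl,zl,board_pitch,yl=.0013,yaw=.074,droop=.04,base=None):
    "target TCP in lane frame -> shift, turn (units 5deg) from base tool pose"
    w=.105; L=np.array([.6310,-.0461,.096])
    p=L+np.array([np.cos(w)*xl-np.sin(w)*yl,np.sin(w)*xl+np.cos(w)*yl,zl])
    G=R.from_euler('xyz',[np.pi,board_pitch-droop,yaw]).as_matrix()
    t=toolT() if base is None else base
    d=t[:3,:3].T@(p-t[:3,3]); r=R.from_matrix(t[:3,:3].T@G).as_rotvec()/np.radians(5)
    print(np.round(d,4),np.round(r,2)); T=np.eye(4);T[:3,:3]=G;T[:3,3]=p; return T
E
python3 -m jog '-.011 -.001 0 0 -1.5 0;-.022 -.001 0 0 -3 0;-.033 -.002 -.001 0 -4.5 0;-.044 -.002 -.001 0 -6 0;-.055 -.0025 -.002 0 -7.4 0' && python3 -m jog '0 0 0 0 0 0.4;0 0 0 0 0 .4;0 0 0 0 0 .4;0 0 0 0 0 .4;0 0 0 0 0 .4' && python3 -c "
from way import *
d=np.radians
a=way(-.244,.103,d(20));b=way(-.178,.079,d(20),base=a);b=way(-.1125,.055,d(20),base=b);c=way(-.089,.048,d(17),base=b);e=way(-.066,.037,d(13),base=c)"
```

```text
time: 8.5
ee_pos: [0.3875, -0.0706, 0.2402]
tcp_rot: [3.141, 0.302, 0.11]
force: [0.4, 0.2, -2.3]
width: 0.0588
finger_force: 43.9
time: 9.0
ee_pos: [0.3868, -0.0706, 0.2408]
tcp_rot: [3.131, 0.295, 0.073]
force: [-0.6, 0.4, -0.8]
width: 0.0592
finger_force: 43.9
[ 0.0135 -0.0006  0.0396] [ 0.12 -0.16 -0.01]
[ 0.0701 -0.002   0.0028] [0. 0. 0.]
[ 0.0697 -0.002   0.0029] [0. 0. 0.]
[ 0.0245 -0.0007 -0.0005] [-0.   0.6 -0. ]
[ 0.025  -0.0007  0.0048] [0.  0.8 0. ]
```

```bash
python3 -m jog '.003 0 .01 0.1 -.16 0;.006 0 .02 .1 -.16 0;.01 0 .03 .1 -.16 0;.0135 -.0006 .0396 .1 -.16 0;.0135 -.0006 .0396 .1 -.16 0' && python3 -m jog '.014 0 .0005 0 0 0;.028 -.001 .001 0 0 0;.042 -.001 .0015 0 0 0;.056 -.0015 .002 0 0 0;.07 -.002 .003 0 0 0' && python3 - <<'E'
from h import *
import cv2
s=cv2.cvtColor(get_image("side"),cv2.COLOR_RGB2BGR);w=cv2.cvtColor(get_image("wrist"),cv2.COLOR_RGB2BGR)
c=cv2.cvtColor(get_image("scene"),cv2.COLOR_RGB2BGR)
cv2.imwrite("pics/in1.png",np.hstack([cv2.resize(s[130:240,210:330],(480,440),interpolation=cv2.INTER_CUBIC),cv2.resize(c[140:250,260:340],(320,440),interpolation=cv2.INTER_CUBIC)]))
E
```

```text
time: 9.5
ee_pos: [0.3877, -0.0702, 0.1967]
tcp_rot: [3.14, 0.313, 0.073]
force: [0.9, 0.5, -1.0]
width: 0.0589
finger_force: 43.9
time: 10.0
ee_pos: [0.4542, -0.0634, 0.1742]
tcp_rot: [3.14, 0.31, 0.073]
force: [-0.1, -0.6, -0.4]
width: 0.0586
finger_force: 43.9
```

No contact so far, so I'll continue sliding in.

```bash
python3 -m jog '.014 0 .0005 0 0 0;.028 -.001 .001 0 0 0;.042 -.001 .0015 0 0 0;.056 -.0015 .002 0 0 0;.07 -.002 .003 0 0 0' && python3 -c "
from way import *
d=np.radians
b=way(-.1125,.055,d(20));c=way(-.089,.048,d(17),base=b);e=way(-.066,.037,d(13),base=c)"
```

```text
time: 10.65
ee_pos: [0.5191, -0.0568, 0.1505]
tcp_rot: [3.139, 0.31, 0.072]
force: [-0.1, 0.1, -1.5]
width: 0.0589
finger_force: 43.9
[-0.0002 -0.0002 -0.0005] [ 0.02  0.01 -0.02]
[ 0.0245 -0.0007 -0.0005] [-0.   0.6 -0. ]
[ 0.025  -0.0007  0.0048] [0.  0.8 0. ]
```

```bash
python3 -m jog '.006 0 0 0 .15 0;.012 0 0 0 .3 0;.018 -.0005 0 0 .45 0;.0245 -.0007 -.0005 0 .6 0;.0245 -.0007 -.0005 0 .6 0' && python3 -m jog '.006 0 .001 0 .2 0;.012 0 .002 0 .4 0;.018 -.0005 .0035 0 .6 0;.025 -.0007 .005 0 .8 0;.025 -.0007 .005 0 .8 0'
```

```text
time: 11.15
ee_pos: [0.5427, -0.0544, 0.1432]
tcp_rot: [3.14, 0.257, 0.073]
force: [0.5, 0.4, -1.1]
width: 0.0587
finger_force: 43.9
time: 11.65
ee_pos: [0.5655, -0.052, 0.1313]
tcp_rot: [3.14, 0.188, 0.073]
force: [-0.2, 0.2, -0.3]
width: 0.0587
finger_force: 43.9
```

```bash
python3 -m jog '0 0 0 0 0 0;0 0 0 0 0 0;0 0 0 0 0 0;0 0 0 0 0 0;0 0 0 0 0 0' .88 && python3 -m jog '0 0 -.02 0 0 0;0 0 -.04 0 0 0;0 0 -.06 0 0 0;0 0 -.08 0 0 0;0 0 -.1 0 0 0' && python3 -m jog '-.03 0 -.02 0 1 0;-.06 0 -.04 0 2 0;-.09 0 -.06 0 2.2 0;-.12 0 -.06 0 2.2 0;-.12 0 -.06 0 2.2 0' && python3 - <<'E'
from h import *
import cv2
s=cv2.cvtColor(get_image("side"),cv2.COLOR_RGB2BGR);w=cv2.cvtColor(get_image("wrist"),cv2.COLOR_RGB2BGR)
np.save("pics/Tw5.npy",wristT())
cv2.imwrite("pics/in2.png",np.hstack([cv2.resize(s[140:245,225:325],(400,420),interpolation=cv2.INTER_CUBIC),w[:,80:480]]))
E
```

```text
time: 12.15
ee_pos: [0.5652, -0.052, 0.1318]
tcp_rot: [3.14, 0.188, 0.073]
force: [1.0, -0.1, 0.0]
width: 0.0752
finger_force: 0.0
time: 12.65
ee_pos: [0.5839, -0.0505, 0.2308]
tcp_rot: [3.14, 0.188, 0.073]
force: [0.5, 0.2, 0.4]
width: 0.0753
finger_force: 0.0
time: 13.15
ee_pos: [0.4752, -0.0583, 0.3145]
tcp_rot: [3.139, -0.008, 0.073]
force: [0.5, 0.2, -0.2]
width: 0.0753
finger_force: 0.0
```

View pics/in2.png

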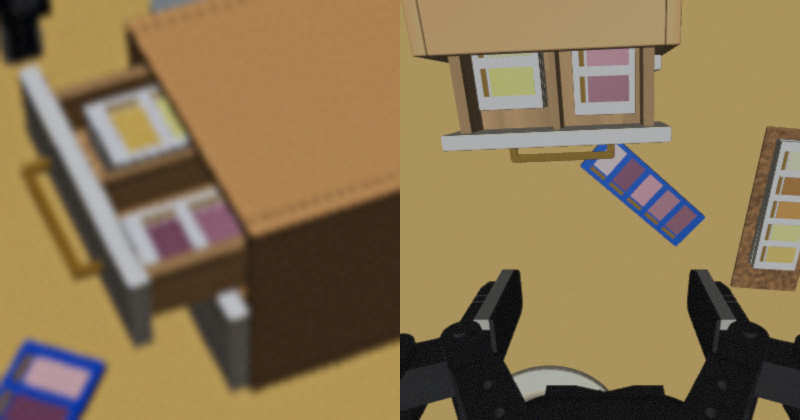

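The board lies flat in the right lane, with its near end in the wrist tile from (574,115) to (634,115), clear of the front. The lower boards are untouched. I'll close the fingers and move in front of the drawer front.

```bash
python3 - <<'E'
from h import *
T=np.load("pics/Tw5.npy")
a,b=[onz("wrist",u,115,.106,T)[:2] for u in(254,314)]
w=.105;Rm=np.array([[np.cos(w),np.sin(w)],[-np.sin(w),np.cos(w)]]);print(np.linalg.norm(a-b),Rm@((a+b)/2)-[.5177,-.112])
E
python3 -m jog '-.008 -.02 0 0 0 -.2;-.008 -.039 0 0 0 -.37;-.008 -.039 0 0 0 -.37;-.008 -.039 0 0 0 -.37;-.008 -.039 0 0 0 -.37' 0 40 && python3 -m jog '0 0 .04 0 0 0;0 0 .08 0 0 0;0 0 .12 0 0 0;0 0 .16 0 0 0;0 0 .19 0 0 0' && python3 -m jog '0 0 0 0 0 0;0 0 0 0 0 0;0 0 0 0 0 0;0 0 0 0 0 0;0 0 0 0 0 0'
```

```text
0.059666282326739706 [0.01250483 0.0009369 ]
time: 13.75
ee_pos: [0.4671, -0.0201, 0.3106]
tcp_rot: [3.14, -0.003, 0.105]
force: [0.9, -0.2, -1.2]
width: 0.0019
finger_force: 0.0
time: 14.25
ee_pos: [0.4667, -0.0207, 0.1184]
tcp_rot: [3.14, -0.001, 0.104]
force: [0.4, -0.6, -0.1]
width: 0.0
finger_force: 0.0
time: 14.75
ee_pos: [0.4681, -0.0202, 0.1225]
tcp_rot: [3.139, -0.006, 0.105]
force: [-0.2, -0.4, 0.9]
width: -0.0
finger_force: 0.0
```

```bash
python3 -m jog '.006 0 -.003 0 0 0;.012 0 -.003 0 0 0;.018 0 -.003 0 0 0;.023 0 -.003 0 0 0;.028 0 -.003 0 0 0' && python3 -m jog '.005 0 0 0 0 0;.010 0 0 0 0 0;.015 0 0 0 0 0;.02 0 0 0 0 0;.025 0 0 0 0 0' && python3 -m jog '.005 0 0 0 0 0;.010 0 0 0 0 0;.015 0 0 0 0 0;.02 0 0 0 0 0;.025 0 0 0 0 0' && python3 -m jog '.002 0 0 0 0 0;.004 0 0 0 0 0;.006 0 0 0 0 0;.008 0 0 0 0 0;.01 0 0 0 0 0'
```

```text
time: 15.25
ee_pos: [0.4957, -0.0171, 0.1241]
tcp_rot: [3.14, -0.003, 0.105]
force: [0.3, 0.2, -1.1]
width: -0.0001
finger_force: 0.0
time: 15.75
ee_pos: [0.5202, -0.0144, 0.1242]
tcp_rot: [3.14, -0.003, 0.105]
force: [-2.5, 1.2, -0.4]
width: -0.0
finger_force: 1.6
time: 16.25
ee_pos: [0.5453, -0.0119, 0.1244]
tcp_rot: [3.14, -0.003, 0.105]
force: [-3.5, 1.0, -1.2]
width: 0.0002
finger_force: 1.6
time: 16.75
ee_pos: [0.555, -0.0109, 0.1246]
tcp_rot: [3.14, -0.004, 0.105]
force: [-3.8, 1.2, -2.7]
width: 0.0003
finger_force: 1.5
```

Friction reads about 3 N, as expected. I'll push on in small steps until the end stop shows in the force.

```bash
python3 -m jog '.001 0 0 0 0 0;.002 0 0 0 0 0;.003 0 0 0 0 0;.004 0 0 0 0 0;.005 0 0 0 0 0' && python3 -m jog '.001 0 0 0 0 0;.002 0 0 0 0 0;.003 0 0 0 0 0;.003 0 0 0 0 0;.003 0 0 0 0 0'
```

```text
time: 17.25
ee_pos: [0.5599, -0.0103, 0.1246]
tcp_rot: [3.14, -0.004, 0.105]
force: [-3.5, 0.5, -2.1]
width: 0.0
finger_force: 1.5
time: 17.75
ee_pos: [0.5631, -0.01, 0.1248]
tcp_rot: [3.139, -0.004, 0.105]
force: [-2.8, -0.5, -1.1]
width: -0.0
finger_force: 0.9
```

```bash
python3 -m jog '.001 0 0 0 0 0;.002 0 0 0 0 0;.003 0 0 0 0 0;.003 0 0 0 0 0;.003 0 0 0 0 0' && python3 -m jog '.001 0 0 0 0 0;.002 0 0 0 0 0;.003 0 0 0 0 0;.003 0 0 0 0 0;.003 0 0 0 0 0'
```

```text
time: 18.25
ee_pos: [0.5635, -0.01, 0.1248]
tcp_rot: [3.139, 0.001, 0.105]
force: [-16.6, -1.4, 5.7]
width: -0.0002
finger_force: 8.4
time: 18.75
ee_pos: [0.5635, -0.01, 0.1248]
tcp_rot: [3.139, 0.007, 0.105]
force: [-33.1, -3.6, 13.7]
width: 0.0002
finger_force: 16.8
```

The end stop is reached, since force rises with no further travel. I'll back off and check the shut position numerically.

```bash
python3 -m jog '-.01 0 0 0 0 0;-.03 0 0 0 0 0;-.05 0 0 0 0 0;-.07 0 -.02 0 0 0;-.09 0 -.06 0 0 0' && python3 -m jog '-.03 0 -.04 0 0 0;-.06 0 -.08 0 0 0;-.08 0 -.12 0 0 0;-.1 0 -.14 0 0 0;-.1 0 -.14 0 0 0' && python3 - <<'E'
from h import *
import cv2
s=cv2.cvtColor(get_image("side"),cv2.COLOR_RGB2BGR);cv2.imwrite("pics/shut.png",s)
w=.105;c,n=np.cos(w),np.sin(w)
# walk in +x' along the line y' = -.11, z=.144, list colour; cream front should span x' .569-.583 then oak
for x in np.arange(.555,.60,.003):
    P=np.array([[c*x+n*.11,n*x-c*.11,.144]]);u,v=proj("side",P)[0];print(round(x,3),s[int(round(v)),int(round(u))])
E
```

```text
time: 19.25
ee_pos: [0.4776, -0.0188, 0.1829]
tcp_rot: [3.14, -0.001, 0.105]
force: [1.0, 0.3, 0.5]
width: -0.0001
finger_force: 0.0
time: 19.75
ee_pos: [0.3787, -0.0293, 0.3282]
tcp_rot: [3.138, -0.012, 0.105]
force: [0.1, -0.3, 0.6]
width: -0.0002
finger_force: 0.0
0.555 [53 57 60]
0.558 [48 52 56]
0.561 [45 51 55]
0.564 [44 49 54]
0.567 [61 65 68]
0.57 [139 138 139]
0.573 [175 173 172]
0.576 [185 181 178]
0.579 [184 181 179]
0.582 [129 131 133]
0.585 [74 84 96]
0.588 [ 57  92 128]
0.591 [ 75 121 162]
0.594 [ 79 127 171]
0.597 [ 79 127 171]
```

The cream front now spans x' 0.569–0.583, right at the unit's edge, so the drawer is shut and the arm is clear.

```bash
python3 -m jog '0 0 0 0 0 0;0 0 0 0 0 0;0 0 0 0 0 0;0 0 0 0 0 0;0 0 0 0 0 0' && python3 -c "
from cell import *
print(job_done())"
```

```text
time: 20.3
ee_pos: [0.3792, -0.029, 0.3235]
tcp_rot: [3.14, -0.003, 0.105]
force: [-0.8, 0.1, 0.1]
width: 0.0
finger_force: 0.0
the job is handed in; nothing more can be done
None
```

The mauve board is lying flat in the free lane and the drawer is pushed shut; I handed the job in at about 20 s of the 70 s limit, and no verdict came back.

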